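# Refit the stop pin of the heel-lift jig by feel

### The arm

A 7-joint arm with a two-finger parallel gripper is mounted at the origin on a cart in front of the work surface, level with it; the furniture and walls round the work are solid. World frame = base frame: x ahead of the robot, y to its left, z up, the work surface at z = 0. Lengths are in m, angles in rad, forces in N, time in s.
With the tool pointing down it reaches from about 0.425 to 0.825 m from the base axis. Payload 3.6 kg.
Tool frame: the origin (TCP) lies where the fingers leave the gripper's body, on its centre line; the fingertips stand 73 mm ahead of it and the grasp point (between the pads) lies 54 mm ahead of it; z points along the fingers, y is the line along which they close (so a half turn about z gives the same grasp; the last joint's range is limited). The gripper opens to 85 mm and grips with 20 to 120 N. Pads are 22 mm wide; open, the fingers measure 114 mm over their backs; the gripper's body (76 mm by 85 mm) begins 54 mm behind the grasp point. The pads swing forward as they close: fully open they stand 13 mm farther back than shut.
Start: joints at [1.125, 0.615, -0.013, 1.423, 0.008, 1.103, -0.04], TCP at [0.265, -0.594, 0.304] pointing down, gripper open.
Joint ranges: [-3.12, 3.12], [-0.3, 2.06], [-1.34, 1.32], [0.26, 2.42], [-1.36, 4.5], [0.01, 1.98], [-2.84, 2.84]. Speed limits (rad/s): [2.79, 2.79, 3.14, 3.14, 3.14, 3.14, 3.14].

### API

Orientations are given as [roll, pitch, yaw] about the fixed x, y, z axes, in that order (R = Rz(yaw) Ry(pitch) Rx(roll)).
In Python, from workcell import r, snapshot, camera_info gives the robot as it stands. The module is installed in compiled form; this text tells all that it offers.
- The arm moves only by the tool drive_tool, never from a script. Its argument "series" is a list of rows, each an object of numbers: "x", "y", "z": the shift along the tool's x, y, z as a fraction of full scale; "roll": the turn about the tool's z as a fraction of full scale. In form: [{"x": .., "y": .., "z": .., "roll": ..}, ...]. A call has 1 to 5 rows; each row is the pose to reach, as a shift and turn from the pose commanded when the call began, along the tool's axes at that moment, turning the shorter way round; what a row does not reach only later rows make up. Full scale, the value 1, is 0.1 m for a shift and 2 pi rad for a turn. A row lasts 1/12 s, in which the tool goes at most 41.7 mm and 7.16 degrees, less where a joint would pass 70% of its speed; a pose out of reach is approached as far as the arm can. A call with a number of a shift or a turn outside -1 to 1 is refused whole. A call with a gripper value outside its range is refused whole. "gripper" is the closure, from 0 (fully open) to 1 (shut), set as the call begins (left out, the last holds). The fingers move at their own pace and stop on an object; the grip force is fixed at half the most. Time passes only in rows, so rows that repeat a pose let the fingers close. It gives the time, the measured TCP pose, the force, the opening and the grip force at its end, in the units of the state.
- r.read_state(): the state, without advancing time (a new reading comes with each control period).
- snapshot(name): name is "side" or "top"; returns the picture (420x560x3 uint8, red, green, blue); there is no depth.
- camera_info(name): a dict with "fx", "fy", "cx", "cy" (pixels), "rvec" (rotation vector, rad) and "tvec" (3), from world to camera coordinates, as OpenCV has them. Camera axes: x right, y down, z forward; pixel columns grow to the right and rows downward; lengths in m; the calibration is good to about 2 mm. A picture is of the moment at which its call begins. camera_info takes no time and is no camera call.
- r.sign_off(): hands the job in; it is judged then, once.
The state is a dict: "time": time; "joint_positions": joint angles; "dq": joint speeds; "tau": joint torques, N m; "ee_pos": TCP position; "tcp_rot": TCP orientation; "force": force on the tool from outside, world axes, zero at the start; "moment": the same for the moment, N m; "opening": finger opening in m; "grip_force": force on a finger pad.
Only numpy, scipy, OpenCV 4.12 (cv2) and the standard library are available. Lean on these libraries where they do the work, as an engineer would, in place of code of your own. Each camera call takes 0.05 s, during which the arm holds its last target. There are 200 camera calls.

### The job

Pull the red-headed stop pin out of the wooden rack and fit it upright in the brush-sealed socket of the aluminium heel-lift jig. The hole is hidden under the bristles and is not in the middle of the seal, so slide the pin's foot about on the floor under the bristles with light pressure, never pushing or hitting hard, until it drops in; then push it gently down to the bottom of the hole and let go. Leave the blue pin, the heel lift on the jig, the tack tin and the tape roll where they are.

Things in the scene. Friction and masses are not known exactly. Their poses are not given: they have to be found in the camera images.
- pin_head (a point): Centre of the red square head of the stop pin (86 mm long, about 80 g, standing upright in the rack). The head is 22 x 22 mm wide, 36 mm tall, faces along this frame's x and y; z points up the pin. Below it a round steel shank, 14 mm diameter, 50 mm long, foot chamfered; the foot's end is 68 mm below this point.
- pin_tip (a point): Centre of the foot end of the same red pin, on its axis. A narrow red ring on the shank, 40 to 42 mm above the foot, is level with the jig's top when the pin is home. The foot stands 10 mm above the bench in the rack, in a loose hole 35 mm deep, so the pin must rise 35 mm to be free.
- rack: Fixed wooden rack block, 120 (x) x 50 (y) x 45 mm tall, origin at the centre of its underside. Two holes on its x axis at x = -35 and +35 mm hold the red and the blue pin, either way round; taking a pin with the fingers closing along the rack's y clears the other one.
- jig: Fixed aluminium heel-lift jig, a block 160 (x) x 110 (y) x 60 mm tall with flat top, origin at the centre of its underside, z up. A fence stands 4 mm above the top at its +x end; a leather heel lift lies loose on the top between fence and socket.
- seal (a point): Middle of the round black brush seal, level with the jig's top, 35 mm from the jig's centre towards its -x end. It fills a round opening of 44 mm; its bristles give way without noticeable force and hide the floor and hole under them. With the pin home its foot is 42 mm below this point and its head's underside 8 mm above. Pin and jig must not press on each other with more than 25 N.
- spare_head (a point): Centre of the blue square head of the other pin, which stays in the rack; same shape as the red one.
- lift: Brown leather heel lift, 65 x 69 x 9 mm, lying loose on the jig's top; origin at the centre of its underside. To be left alone.
- tack_tin: Round open tin of tacks, 68 mm wide, 24 mm tall, on the bench; origin at the centre of its underside. To be left alone.
- tape: Roll of masking tape, about 110 mm wide, 36 mm tall, lying on the bench; origin at the centre of its underside. To be left alone.
- floor (a point): Point 12 mm straight below the seal's middle, level with the flat steel floor, which floats on a spring: gives from about 3 N, 3 N more per mm, stops dead after 3.5 mm. In it is an upright blind hole, 16 mm diameter, 1.5 mm chamfer, 30 mm deep, its centre 4 to 9 mm from this point in a direction that differs every time and is not reported.
Not all that is in view belongs to the job. Of the things that look like the part that bears pin_head, the largest one is meant.

How it is judged:
By the outcome, as a careful person would: the job done as asked, in the order asked, and still so for the second after the job is handed in, with the robot touching nothing.
It also fails if it takes over 72 s, if anything falls off the work surface, if the arm or the gripper's body presses on something with over 40 N, if the wrist force passes 120 N, or if a joint passes its speed limit or range.

## Working session

There is one attempt and no reset: what is moved stays moved. The work goes in short steps, Python scripts to look and compute and a tool call to move; the robot and the scene stay as the last step left them, time stands still between calls to the robot, and variables do not carry over. Pictures are saved under pics/ and viewed, at most 10 in all, crops included, and the job is handed in when it is done.

Besides the shell and the picture viewer there is one more tool, called after "Call:" by a JSON object that holds its "op" and its "data", one argument or row to a line. drive_tool: Moves the arm, as the interface text tells. Its arguments: {"type":"object","properties":{"series":{"type":"array","items":{"type":"object","properties":{"x":{"type":"number"},"y":{"type":"number"},"z":{"type":"number"},"roll":{"type":"number"}}}},"gripper":{"type":"number"}},"required":["series"]}

```bash
mkdir -p pics; python3 - <<'E'
from workcell import r,snapshot,camera_info
import cv2
for n in("side","top"):
    cv2.imwrite(f"pics/{n}0.png",snapshot(n)[:,:,::-1]); print(n,camera_info(n))
s=r.read_state();print({k:s[k] for k in("time","ee_pos","tcp_rot","force","opening")})
E
```

```text
side {'fx': 408.1606979498208, 'fy': 408.1606979498208, 'cx': 285.9454327577118, 'cy': 205.6467439678474, 'rvec': array([ 1.93859563, -0.51778957,  0.31738183]), 'tvec': array([-0.66967305,  0.10338727,  0.85956621])}
top {'fx': 546.4320868930146, 'fy': 546.4320868930146, 'cx': 282.7041514765618, 'cy': 204.74366096471863, 'rvec': array([ 2.13570432, -2.08990096,  0.2144566 ]), 'tvec': array([-0.32939388,  0.60157591,  0.9089147 ])}
{'time': 0.1, 'ee_pos': array([ 0.26471613, -0.59306986,  0.30282097]), 'tcp_rot': array([-3.13917880e+00,  5.61104246e-06,  4.19829571e-01]), 'force': array([ 0.15916851, -0.51440908,  0.11622647]), 'opening': 0.08522063300380953}
```

View pics/side0.png

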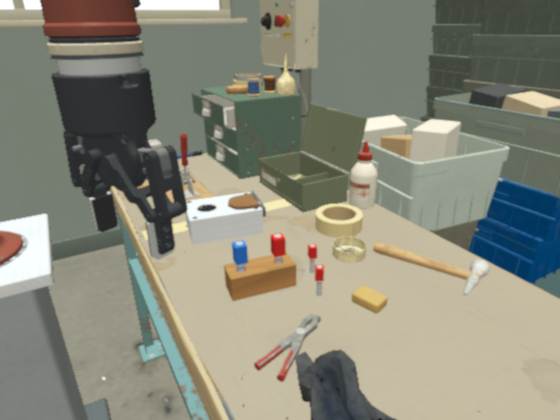

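View pics/top0.png

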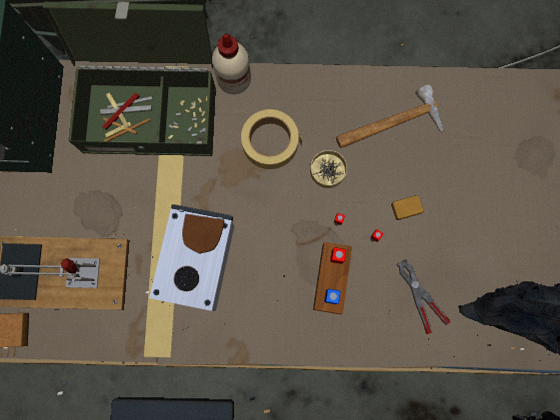

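Red-headed candidates: side (278,243), top (339,256) is in the rack; side (312,251) and (319,271), top (340,218) and (377,236) stand loose and are smaller. The one in the rack fits, being the largest and next to the blue one. I'll confirm it in a crop.

```bash
cat >h.py <<'E'
import cv2,numpy as np
from workcell import r,snapshot,camera_info
def cam(n):
    c=camera_info(n);K=np.array([[c['fx'],0,c['cx']],[0,c['fy'],c['cy']],[0,0,1]])
    return K,cv2.Rodrigues(c['rvec'])[0],np.array(c['tvec'])
def ray(n,p):
    K,R,t=cam(n);return -R.T@t, R.T@np.linalg.solve(K,[p[0],p[1],1])
def plane(n,p,z):
    o,d=ray(n,p);return o+d*(z-o[2])/d[2]
def tri(a,b):
    P=[(lambda K,R,t:K@np.c_[R,t])(*cam(n)) for n in("side","top")]
    X=cv2.triangulatePoints(*P,np.float64(a).reshape(2,1),np.float64(b).reshape(2,1));X=X[:3,0]/X[3]
    return X,[np.round(proj(n,X)-p,1) for n,p in(("side",a),("top",b))]
def proj(n,X):
    K,R,t=cam(n);q=K@(R@X+t);return q[:2]/q[2]
def blobs(m,amin=25):
    cs,_=cv2.findContours(m.astype(np.uint8),cv2.RETR_EXTERNAL,cv2.CHAIN_APPROX_NONE)
    return [(cv2.contourArea(c),np.round(cv2.minAreaRect(c)[0],1),np.round(cv2.minAreaRect(c)[1],1),c) for c in cs if cv2.contourArea(c)>amin]
def red(i): i=i.astype(int);return (i[...,0]>130)&(i[...,1]<70)&(i[...,2]<70)
def blue(i): i=i.astype(int);return (i[...,2]>110)&(i[...,0]<80)
E
python3 - <<'E'
from h import *
S=cv2.imread("pics/side0.png");T=cv2.imread("pics/top0.png")
for n,I in(("side",S),("top",T)):
    for f in(red,blue):
        for b in blobs(f(I[:,:,::-1])):
            if 140<b[1][1]<350 and b[1][0]<460 : print(n,f.__name__,b[:3],plane(n,b[1],.08).round(3), [cv2.boundingRect(b[3])])
a=cv2.resize(S[225:300,220:330],(770,525)[:2],interpolation=cv2.INTER_CUBIC)
up=lambda I,x,y,w,h,k:cv2.resize(I[y:y+h,x:x+w],None,fx=k,fy=k,interpolation=cv2.INTER_CUBIC)
cv2.imwrite("pics/c1.png",np.hstack([up(S,220,225,80,120,5)[:, :],up(T,310,205,80,120,5)]))
cv2.imwrite("pics/c2.png",np.hstack([up(S,180,180,100,75,4),up(T,145,200,95,75*1,4)]) )
E
```

```text
side red (53.0, array([319., 274.]), array([10.,  6.])) [ 0.528 -0.534  0.08 ] [(316, 269, 7, 11)]
side red (52.5, array([312., 252.]), array([ 6., 10.])) [ 0.554 -0.473  0.08 ] [(309, 247, 7, 11)]
side red (177.0, array([278. , 245.5]), array([12., 19.])) [ 0.515 -0.424  0.08 ] [(272, 236, 13, 20)]
side blue (194.0, array([239.7, 253.3]), array([19.7, 12.4])) [ 0.446 -0.414  0.08 ] [(233, 244, 14, 20)]
top red (138.0, array([338.6, 254.1]), array([12.8, 12.5])) [ 0.521 -0.414  0.08 ] [(332, 247, 14, 15)]
top red (56.5, array([377.5, 234.2]), array([8.3, 8. ])) [ 0.557 -0.481  0.08 ] [(373, 229, 10, 11)]
top red (54.0, array([339.6, 217.4]), array([8.2, 7.9])) [ 0.585 -0.415  0.08 ] [(335, 213, 10, 10)]
top blue (147.0, array([332.7, 295.9]), array([12.9, 13.2])) [ 0.45  -0.404  0.08 ] [(326, 289, 14, 15)]
```

View pics/c1.png

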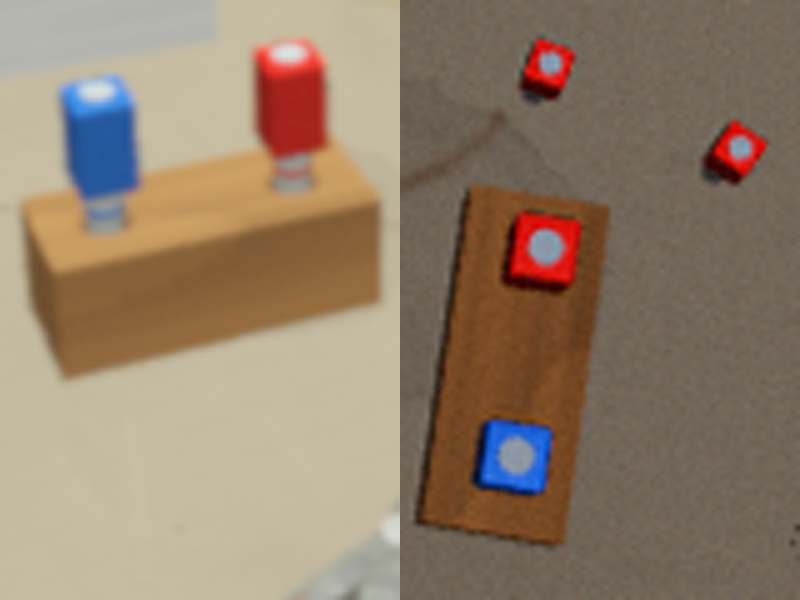

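The crop confirms it: the red pin in the rack is the largest of the three, with its top disc at side (277,235) and top (339,254). Next I'll measure it, the blue pin, the seal and the jig.

```bash
python3 - <<'E'
from h import *
S=cv2.imread("pics/side0.png")[:,:,::-1];T=cv2.imread("pics/top0.png")[:,:,::-1]
def disc(I,box):
    x,y,w,h=box;c=I[y:y+h,x:x+w].astype(int);m=(c.min(2)>110);M=cv2.moments(m.astype(np.uint8),True)
    return np.array([M['m10']/M['m00']+x,M['m01']/M['m00']+y])
R=tri(disc(S,(273,230,10,9)),disc(T,(334,249,10,10)));B=tri(disc(S,(235,240,9,7)),disc(T,(328,291,10,10)))
print("red",R,"blue",B); d=R[0]-B[0];print("sep",np.linalg.norm(d),"yaw",np.arctan2(d[1],d[0]))
def dark(I,box,t):
    x,y,w,h=box;m=(I[y:y+h,x:x+w].max(2)<t).astype(np.uint8)
    b=max(blobs(m),key=lambda b:b[0]);(c,ax,an)=cv2.fitEllipse(b[3]);return np.array(c)+(x,y),ax
a=dark(S,(185,195,40,25),90);b=dark(T,(165,258,45,42),80);print(a,b);print("seal",tri(a[0],b[0]),plane("top",b[0],.06))
# jig top from top view
m=(T.astype(int).min(2)>130);bb=[x for x in blobs(m,2000)];
for x in bb: print("jig",x[:3],[plane("top",p,.06)[:2].round(3) for p in cv2.boxPoints(cv2.minAreaRect(x[3]))])
E
```

```text
red (array([ 0.51949893, -0.41239161,  0.0979208 ]), [array([-0.6,  0.1]), array([ 0.1, -0.3])]) blue (array([ 0.44980692, -0.40287435,  0.09516524]), [array([-0.5,  0.1]), array([ 0.1, -0.3])])
sep 0.07039281003205658 yaw -0.13572215644926253
(array([206.51239967, 207.81740284]), (3.9907760620117188, 13.875277519226074)) (array([186.14141464, 278.26771164]), (23.631216049194336, 24.175601959228516))
seal (array([ 0.47612557, -0.15132187,  0.05564235]), [array([-0.4,  0. ]), array([ 0.1, -0.3])]) [ 0.47534682 -0.1519597   0.06      ]
jig (4290.5, array([187.7, 258.6]), array([67.9, 93.6])) [array([ 0.442, -0.083]), array([ 0.603, -0.106]), array([ 0.579, -0.225]), array([ 0.42 , -0.198])]
```

View pics/c2.png

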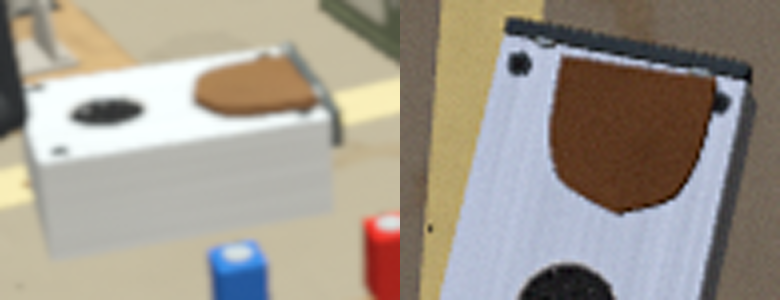

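Call:
{"op": "drive_tool", "data": {
  "series": [
    {"roll": 0.0177},
    {"roll": 0.0354},
    {"roll": 0.0531},
    {"roll": 0.0708},
    {"roll": 0.0885}
  ],
  "gripper": 0.35
}}

```text
invalid input
```

Call:
{"op": "drive_tool", "data": {
  "series": [
    {"x": 0.15,"y": -0.14},
    {"x": 0.3,"y": -0.28},
    {"x": 0.45,"y": -0.42},
    {"x": 0.6,"y": -0.56},
    {"x": 0.76,"y": -0.71}
  ]
}}

```text
invalid input
```

Call:
{"op": "drive_tool", "data": {
  "series": [
    {"x": 0.15,"y": -0.14,"z": 0.1},
    {"x": 0.3,"y": -0.28,"z": 0.2},
    {"x": 0.45,"y": -0.42,"z": 0.3},
    {"x": 0.6,"y": -0.56,"z": 0.4},
    {"x": 0.76,"y": -0.71,"z": 0.5}
  ]
}}

```text
invalid input
```

Call:
{"op": "drive_tool", "data": {
  "series": [
    {"x": 0.2,"y": -0.2,"z": 0.1},
    {"x": 0.4,"y": -0.4,"z": 0.2},
    {"x": 0.6,"y": -0.6,"z": 0.3},
    {"x": 0.7,"y": -0.68,"z": 0.4},
    {"x": 0.7,"y": -0.68,"z": 0.4}
  ]
}}

```text
invalid input
```

Call:
{"op": "drive_tool", "data": {
  "series": [
    {"x": 0,"y": 0,"z": 0,"roll": 0.0177},
    {"x": 0,"y": 0,"z": 0,"roll": 0.0354},
    {"x": 0,"y": 0,"z": 0,"roll": 0.0531},
    {"x": 0,"y": 0,"z": 0,"roll": 0.0708},
    {"x": 0,"y": 0,"z": 0,"roll": 0.0885}
  ],
  "gripper": 0.35
}}

```text
time: 0.52
ee_pos: [0.2648, -0.5932, 0.3032]
tcp_rot: [-3.14, 0.001, -0.142]
force: [-0.3, 0.6, -0.6]
opening: 0.0551
grip_force: 0.0
```

Call:
{"op": "drive_tool", "data": {
  "series": [
    {"x": 0.15,"y": -0.14,"z": 0,"roll": 0},
    {"x": 0.3,"y": -0.28,"z": 0,"roll": 0},
    {"x": 0.45,"y": -0.42,"z": 0,"roll": 0},
    {"x": 0.6,"y": -0.56,"z": 0,"roll": 0},
    {"x": 0.76,"y": -0.71,"z": 0,"roll": 0}
  ]
}}

```text
time: 0.93
ee_pos: [0.3502, -0.5328, 0.3033]
tcp_rot: [-3.141, 0.001, -0.137]
force: [0.2, -0.5, 0.8]
opening: 0.0553
grip_force: 0.0
```

Call:
{"op": "drive_tool", "data": {
  "series": [
    {"x": 0.15,"y": -0.14,"z": 0.1,"roll": 0},
    {"x": 0.3,"y": -0.28,"z": 0.2,"roll": 0},
    {"x": 0.45,"y": -0.42,"z": 0.3,"roll": 0},
    {"x": 0.6,"y": -0.56,"z": 0.4,"roll": 0},
    {"x": 0.76,"y": -0.71,"z": 0.5,"roll": 0}
  ]
}}

```text
time: 1.35
ee_pos: [0.4351, -0.4728, 0.2529]
tcp_rot: [-3.141, 0.001, -0.137]
force: [0.5, -0.4, 0.1]
opening: 0.0557
grip_force: 0.0
```

Call:
{"op": "drive_tool", "data": {
  "series": [
    {"x": 0.2,"y": -0.2,"z": 0.1,"roll": 0},
    {"x": 0.4,"y": -0.4,"z": 0.2,"roll": 0},
    {"x": 0.6,"y": -0.6,"z": 0.3,"roll": 0},
    {"x": 0.7,"y": -0.68,"z": 0.4,"roll": 0},
    {"x": 0.7,"y": -0.68,"z": 0.4,"roll": 0}
  ]
}}

```text
time: 1.77
ee_pos: [0.5163, -0.4108, 0.2107]
tcp_rot: [-3.136, 0.002, -0.129]
force: [0.1, 0.1, -0.9]
opening: 0.0554
grip_force: 0.0
```

Call:
{"op": "drive_tool", "data": {
  "series": [
    {"x": 0.03,"y": 0.01,"z": 0.15,"roll": 0},
    {"x": 0.03,"y": 0.01,"z": 0.35,"roll": 0},
    {"x": 0.03,"y": 0.01,"z": 0.5,"roll": 0},
    {"x": 0.03,"y": 0.01,"z": 0.5,"roll": 0},
    {"x": 0.03,"y": 0.01,"z": 0.5,"roll": 0}
  ]
}}

```text
time: 2.18
ee_pos: [0.5139, -0.419, 0.163]
tcp_rot: [3.141, 0.003, -0.14]
force: [-0.5, 0.0, 0.3]
opening: 0.0557
grip_force: 0.0
```

```bash
python3 - <<'E'
from h import *
S=snapshot("side")[:,:,::-1];T=snapshot("top")[:,:,::-1]
up=lambda I,x,y,w,h,k:cv2.resize(I[y:y+h,x:x+w],None,fx=k,fy=k,interpolation=cv2.INTER_CUBIC)
cv2.imwrite("pics/g1.png",np.hstack([up(S,200,150,140,150,3),up(T,270,190,125,150,3)]))
s=r.read_state();print(s['ee_pos'],s['tcp_rot'])
E
```

```text
[ 0.51552792 -0.4189272   0.16494875] [ 3.13957749e+00 -1.21132038e-03 -1.38501389e-01]
```

View pics/g1.png

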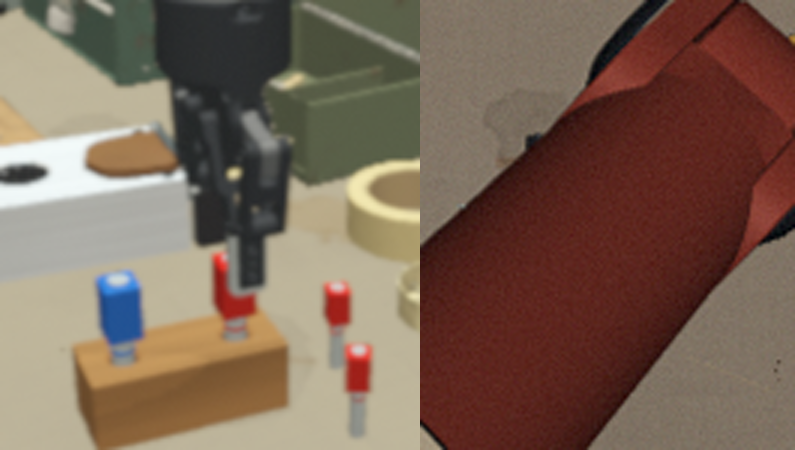

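The picture shows the fingers astride the red head, offset to its right in the side view, which agrees with the reading's 7 mm error in y. I'll correct that, go down and close.

Call:
{"op": "drive_tool", "data": {
  "series": [
    {"x": 0.03,"y": -0.07,"z": 0,"roll": 0},
    {"x": 0.03,"y": -0.07,"z": 0.1,"roll": 0},
    {"x": 0.03,"y": -0.07,"z": 0.2,"roll": 0},
    {"x": 0.03,"y": -0.07,"z": 0.31,"roll": 0},
    {"x": 0.03,"y": -0.07,"z": 0.31,"roll": 0}
  ]
}}

```text
time: 2.7
ee_pos: [0.5187, -0.4092, 0.1295]
tcp_rot: [-3.139, 0.005, -0.136]
force: [0.7, 0.0, -1.1]
opening: 0.0558
grip_force: 0.0
```

Call:
{"op": "drive_tool", "data": {
  "series": [
    {"x": 0,"y": 0,"z": 0,"roll": 0},
    {"x": 0,"y": 0,"z": 0,"roll": 0},
    {"x": 0,"y": 0,"z": 0,"roll": 0}
  ]
}}

```text
time: 2.95
ee_pos: [0.5203, -0.4108, 0.1332]
tcp_rot: [3.141, -0.001, -0.136]
force: [-0.1, 0.0, 0.1]
opening: 0.0554
grip_force: 0.0
```

Call:
{"op": "drive_tool", "data": {
  "series": [
    {"x": 0,"y": 0,"z": 0,"roll": 0},
    {"x": 0,"y": 0,"z": 0,"roll": 0},
    {"x": 0,"y": 0,"z": 0,"roll": 0},
    {"x": 0,"y": 0,"z": 0,"roll": 0},
    {"x": 0,"y": 0,"z": 0,"roll": 0}
  ],
  "gripper": 1
}}

```text
time: 3.37
ee_pos: [0.5201, -0.4114, 0.1334]
tcp_rot: [3.14, -0.001, -0.137]
force: [-0.3, -1.9, 1.0]
opening: 0.0212
grip_force: 60.3
```

Call:
{"op": "drive_tool", "data": {
  "series": [
    {"x": 0,"y": 0,"z": 0,"roll": 0},
    {"x": 0,"y": 0,"z": 0,"roll": 0},
    {"x": 0,"y": 0,"z": 0,"roll": 0}
  ]
}}

```text
time: 3.62
ee_pos: [0.5201, -0.4114, 0.1334]
tcp_rot: [3.14, -0.001, -0.137]
force: [-0.4, -1.8, 2.4]
opening: 0.0214
grip_force: 60.5
```

Call:
{"op": "drive_tool", "data": {
  "series": [
    {"x": 0,"y": 0,"z": -0.1,"roll": 0},
    {"x": 0,"y": 0,"z": -0.25,"roll": 0},
    {"x": 0,"y": 0,"z": -0.4,"roll": 0},
    {"x": 0,"y": 0,"z": -0.6,"roll": 0},
    {"x": 0,"y": 0,"z": -0.8,"roll": 0}
  ]
}}

```text
time: 4.03
ee_pos: [0.5199, -0.4085, 0.2127]
tcp_rot: [-3.137, 0.003, -0.135]
force: [0.5, -0.1, -1.9]
opening: 0.0218
grip_force: 59.9
```

Call:
{"op": "drive_tool", "data": {
  "series": [
    {"x": 0,"y": 0,"z": 0,"roll": 0},
    {"x": 0,"y": 0,"z": 0,"roll": 0},
    {"x": 0,"y": 0,"z": 0,"roll": 0},
    {"x": 0,"y": 0,"z": 0,"roll": 0},
    {"x": 0,"y": 0,"z": 0,"roll": 0}
  ]
}}

```text
time: 4.45
ee_pos: [0.5196, -0.4097, 0.2112]
tcp_rot: [-3.139, 0.003, -0.136]
force: [-0.7, -0.0, -0.5]
opening: 0.021
grip_force: 59.9
```

```bash
python3 - <<'E'
from h import *
S=snapshot("side")[:,:,::-1]
cv2.imwrite("pics/l1.png",cv2.resize(S[140:310,180:350],None,fx=3.5,fy=3.5,interpolation=cv2.INTER_CUBIC))
s=r.read_state();print(s['ee_pos'],s['tcp_rot'],s['force'],s['time'])
E
```

```text
[ 0.51968615 -0.40993731  0.21148615] [-3.13992153e+00  2.43944834e-03 -1.36127378e-01] [-0.52761458 -0.37619718  0.72839956] 4.5
```

View pics/l1.png

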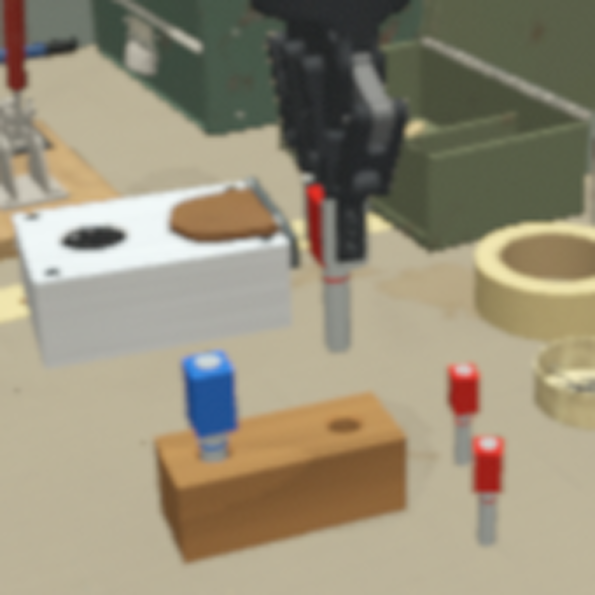

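The pin is out and upright in the fingers, with its foot at side (276,239), and the rack's other contents are undisturbed. I'll move it over the seal.

Call:
{"op": "drive_tool", "data": {
  "series": [
    {"x": -0.05,"y": -0.16,"z": 0,"roll": 0},
    {"x": -0.1,"y": -0.32,"z": 0,"roll": 0},
    {"x": -0.16,"y": -0.5,"z": 0,"roll": 0},
    {"x": -0.21,"y": -0.67,"z": 0,"roll": 0},
    {"x": -0.26,"y": -0.83,"z": 0,"roll": 0}
  ]
}}

```text
time: 4.92
ee_pos: [0.5053, -0.3235, 0.2122]
tcp_rot: [-3.141, 0.001, -0.136]
force: [0.7, 0.1, -1.2]
opening: 0.022
grip_force: 59.9
```

Call:
{"op": "drive_tool", "data": {
  "series": [
    {"x": -0.05,"y": -0.16,"z": 0,"roll": 0},
    {"x": -0.1,"y": -0.32,"z": 0,"roll": 0},
    {"x": -0.16,"y": -0.5,"z": 0,"roll": 0},
    {"x": -0.21,"y": -0.67,"z": 0,"roll": 0},
    {"x": -0.26,"y": -0.83,"z": 0,"roll": 0}
  ]
}}

```text
time: 5.33
ee_pos: [0.4909, -0.2378, 0.2125]
tcp_rot: [-3.141, 0.001, -0.136]
force: [-0.2, 0.8, -0.6]
opening: 0.0213
grip_force: 59.9
```

Call:
{"op": "drive_tool", "data": {
  "series": [
    {"x": -0.05,"y": -0.16,"z": 0,"roll": 0},
    {"x": -0.1,"y": -0.32,"z": 0,"roll": 0},
    {"x": -0.16,"y": -0.5,"z": 0,"roll": 0},
    {"x": -0.21,"y": -0.67,"z": 0,"roll": 0},
    {"x": -0.27,"y": -0.83,"z": 0,"roll": 0}
  ]
}}

```text
time: 5.75
ee_pos: [0.4756, -0.1519, 0.2126]
tcp_rot: [-3.141, 0.001, -0.136]
force: [0.3, 0.8, -0.6]
opening: 0.0213
grip_force: 59.9
```

Call:
{"op": "drive_tool", "data": {
  "series": [
    {"x": 0,"y": 0,"z": 0,"roll": 0},
    {"x": 0,"y": 0,"z": 0,"roll": 0},
    {"x": 0,"y": 0,"z": 0,"roll": 0},
    {"x": 0,"y": 0,"z": 0,"roll": 0},
    {"x": 0,"y": 0,"z": 0,"roll": 0}
  ]
}}

```text
time: 6.17
ee_pos: [0.4758, -0.1543, 0.2129]
tcp_rot: [3.141, -0.0, -0.138]
force: [0.6, 0.5, -1.2]
opening: 0.0215
grip_force: 60.0
```

```bash
python3 - <<'E'
from h import *
S=snapshot("side")[:,:,::-1];s=r.read_state()
cv2.imwrite("pics/s1.png",cv2.resize(S[120:250,140:280],None,fx=4.5,fy=4.5,interpolation=cv2.INTER_CUBIC))
p=s['ee_pos'];print(p,s['tcp_rot'],s['force'],s['time'])
for n in("side",): print("tip expected",proj(n,p-[0,0,.1234]), "old", proj(n,np.array([.5197,-.4099,.0881])))
E
```

```text
[ 0.4757381  -0.15413001  0.21287351] [ 3.14113911e+00 -2.01986023e-04 -1.37944164e-01] [ 0.10621886 -0.93129817 -0.6506397 ] 6.2167
tip expected [204.95738473 194.55542867] old [276.50269303 237.58327532]
```

View pics/s1.png

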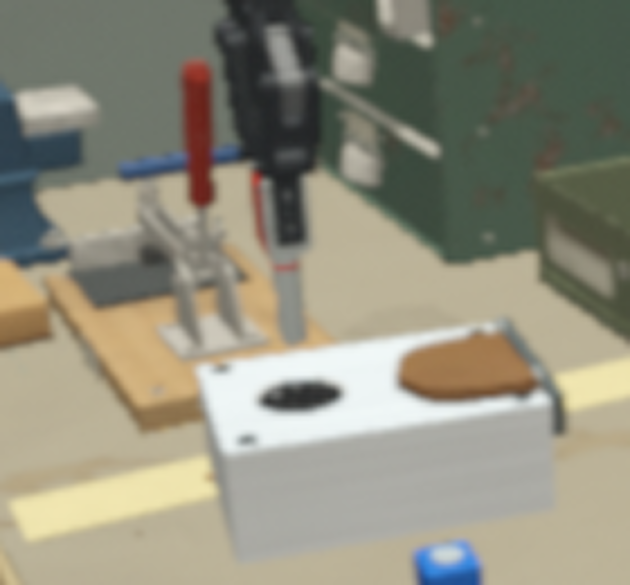

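The pin's foot is at side (204.9,195.5), above the seal at side (206.7,208). I'll check the residual offset in the side view.

```bash
python3 - <<'E'
from h import *
for q in([.4755,-.1517,.06],[.4757,-.1541,.06],[.4757,-.1541,.0895],[.4857,-.1541,.06],[.4757,-.1441,.06]): print(q,proj("side",np.array(q)).round(1),proj("top",np.array(q)).round(1))
E
```

```text
[0.4755, -0.1517, 0.06] [205.7 206.2] [186.  278.2]
[0.4757, -0.1541, 0.06] [206.2 206.6] [187.4 278.1]
[0.4757, -0.1541, 0.0895] [204.9 194.5] [184.4 276.8]
[0.4857, -0.1541, 0.06] [210.4 205.7] [187.7 272.3]
[0.4757, -0.1441, 0.06] [204.7 205. ] [181.6 278. ]
```

Call:
{"op": "drive_tool", "data": {
  "series": [
    {"x": 0,"y": -0.02,"z": 0.1,"roll": 0},
    {"x": 0,"y": -0.02,"z": 0.2,"roll": 0},
    {"x": 0,"y": -0.02,"z": 0.25,"roll": 0},
    {"x": 0,"y": -0.02,"z": 0.25,"roll": 0},
    {"x": 0,"y": -0.02,"z": 0.25,"roll": 0}
  ]
}}

```text
time: 6.63
ee_pos: [0.4759, -0.1515, 0.1878]
tcp_rot: [3.141, 0.0, -0.137]
force: [0.1, -0.1, -0.3]
opening: 0.0212
grip_force: 59.9
```

Call:
{"op": "drive_tool", "data": {
  "series": [
    {"x": 0,"y": 0,"z": 0.02,"roll": 0},
    {"x": 0,"y": 0,"z": 0.04,"roll": 0},
    {"x": 0,"y": 0,"z": 0.06,"roll": 0},
    {"x": 0,"y": 0,"z": 0.08,"roll": 0},
    {"x": 0,"y": 0,"z": 0.1,"roll": 0}
  ]
}}

```text
time: 7.05
ee_pos: [0.476, -0.1511, 0.1779]
tcp_rot: [-3.142, -0.0, -0.136]
force: [-0.4, 0.1, -1.3]
opening: 0.0214
grip_force: 59.9
```

Call:
{"op": "drive_tool", "data": {
  "series": [
    {"x": 0,"y": 0,"z": 0.01,"roll": 0},
    {"x": 0,"y": 0,"z": 0.02,"roll": 0},
    {"x": 0,"y": 0,"z": 0.03,"roll": 0},
    {"x": 0,"y": 0,"z": 0.04,"roll": 0},
    {"x": 0,"y": 0,"z": 0.05,"roll": 0}
  ]
}}

```text
time: 7.47
ee_pos: [0.476, -0.1511, 0.1729]
tcp_rot: [-3.142, -0.0, -0.136]
force: [0.3, 0.4, -0.7]
opening: 0.0214
grip_force: 59.9
```

Call:
{"op": "drive_tool", "data": {
  "series": [
    {"x": 0,"y": 0,"z": 0.005,"roll": 0},
    {"x": 0,"y": 0,"z": 0.01,"roll": 0},
    {"x": 0,"y": 0,"z": 0.015,"roll": 0},
    {"x": 0,"y": 0,"z": 0.02,"roll": 0},
    {"x": 0,"y": 0,"z": 0.02,"roll": 0}
  ]
}}

```text
time: 7.88
ee_pos: [0.476, -0.1511, 0.1712]
tcp_rot: [-3.141, -0.0, -0.136]
force: [-0.7, 0.9, 1.9]
opening: 0.0214
grip_force: 60.3
```

Call:
{"op": "drive_tool", "data": {
  "series": [
    {"x": 0,"y": 0,"z": 0.005,"roll": 0},
    {"x": 0,"y": 0,"z": 0.01,"roll": 0},
    {"x": 0,"y": 0,"z": 0.016,"roll": 0},
    {"x": 0,"y": 0,"z": 0.016,"roll": 0}
  ]
}}

```text
time: 8.22
ee_pos: [0.4761, -0.1511, 0.1698]
tcp_rot: [-3.141, -0.001, -0.136]
force: [-1.5, 0.2, 6.8]
opening: 0.0216
grip_force: 60.8
```

Call:
{"op": "drive_tool", "data": {
  "series": [
    {"x": 0.013,"y": 0,"z": 0,"roll": 0},
    {"x": 0.026,"y": 0,"z": 0,"roll": 0},
    {"x": 0.039,"y": 0,"z": 0,"roll": 0},
    {"x": 0.052,"y": 0,"z": 0,"roll": 0},
    {"x": 0.065,"y": 0,"z": 0,"roll": 0}
  ]
}}

```text
time: 8.63
ee_pos: [0.4794, -0.1517, 0.1692]
tcp_rot: [-3.141, 0.008, -0.137]
force: [-5.4, 0.2, 8.0]
opening: 0.0215
grip_force: 60.9
```

Call:
{"op": "drive_tool", "data": {
  "series": [
    {"x": 0,"y": 0,"z": 0,"roll": 0},
    {"x": 0,"y": 0,"z": 0,"roll": 0},
    {"x": 0,"y": 0,"z": 0,"roll": 0}
  ]
}}

```text
time: 8.88
ee_pos: [0.4798, -0.1517, 0.1693]
tcp_rot: [-3.141, 0.007, -0.137]
force: [-5.0, 0.5, 7.7]
opening: 0.0215
grip_force: 60.9
```

Call:
{"op": "drive_tool", "data": {
  "series": [
    {"x": 0,"y": 0,"z": -0.008,"roll": 0},
    {"x": 0,"y": 0,"z": -0.008,"roll": 0},
    {"x": 0,"y": 0,"z": -0.008,"roll": 0}
  ]
}}

```text
time: 9.13
ee_pos: [0.4801, -0.1518, 0.17]
tcp_rot: [-3.141, 0.006, -0.137]
force: [-4.1, 0.4, 5.9]
opening: 0.021
grip_force: 60.7
```

Call:
{"op": "drive_tool", "data": {
  "series": [
    {"x": 0.008,"y": 0.01,"z": 0,"roll": 0},
    {"x": 0.008,"y": 0.02,"z": 0,"roll": 0},
    {"x": 0.004,"y": 0.03,"z": 0,"roll": 0},
    {"x": 0,"y": 0.04,"z": 0,"roll": 0},
    {"x": -0.0075,"y": 0.048,"z": 0,"roll": 0}
  ]
}}

```text
time: 9.55
ee_pos: [0.4808, -0.1547, 0.1702]
tcp_rot: [-3.139, 0.001, -0.135]
force: [-0.2, 3.3, 4.4]
opening: 0.0213
grip_force: 60.5
```

Call:
{"op": "drive_tool", "data": {
  "series": [
    {"x": -0.008,"y": 0.008,"z": 0,"roll": 0},
    {"x": -0.016,"y": 0.014,"z": 0,"roll": 0},
    {"x": -0.025,"y": 0.02,"z": 0,"roll": 0},
    {"x": -0.035,"y": 0.024,"z": 0,"roll": 0},
    {"x": -0.0445,"y": 0.026,"z": 0,"roll": 0}
  ]
}}

```text
time: 9.97
ee_pos: [0.4763, -0.1595, 0.1701]
tcp_rot: [3.14, -0.001, -0.136]
force: [0.4, 0.1, -1.2]
opening: 0.0211
grip_force: 59.6
```

The vertical force has gone to zero at an unchanged height, so the foot is probably over the hole. I'll test it with a small step down.

Call:
{"op": "drive_tool", "data": {
  "series": [
    {"x": 0,"y": 0,"z": 0.005,"roll": 0},
    {"x": 0,"y": 0,"z": 0.01,"roll": 0},
    {"x": 0,"y": 0,"z": 0.015,"roll": 0},
    {"x": 0,"y": 0,"z": 0.02,"roll": 0},
    {"x": 0,"y": 0,"z": 0.02,"roll": 0}
  ]
}}

```text
time: 10.38
ee_pos: [0.4758, -0.1588, 0.1677]
tcp_rot: [3.141, 0.001, -0.137]
force: [-0.6, 0.3, -1.8]
opening: 0.0214
grip_force: 59.6
```

Call:
{"op": "drive_tool", "data": {
  "series": [
    {"x": 0,"y": 0,"z": 0.01,"roll": 0},
    {"x": 0,"y": 0,"z": 0.02,"roll": 0},
    {"x": 0,"y": 0,"z": 0.03,"roll": 0},
    {"x": 0,"y": 0,"z": 0.04,"roll": 0},
    {"x": 0,"y": 0,"z": 0.05,"roll": 0}
  ]
}}

```text
time: 10.8
ee_pos: [0.4762, -0.1586, 0.163]
tcp_rot: [-3.142, 0.0, -0.136]
force: [0.4, -0.2, -0.8]
opening: 0.0209
grip_force: 59.6
```

Call:
{"op": "drive_tool", "data": {
  "series": [
    {"x": 0,"y": 0,"z": 0.012,"roll": 0},
    {"x": 0,"y": 0,"z": 0.024,"roll": 0},
    {"x": 0,"y": 0,"z": 0.036,"roll": 0},
    {"x": 0,"y": 0,"z": 0.048,"roll": 0},
    {"x": 0,"y": 0,"z": 0.06,"roll": 0}
  ]
}}

```text
time: 11.22
ee_pos: [0.4763, -0.1586, 0.157]
tcp_rot: [-3.142, 0.0, -0.136]
force: [0.6, 0.2, -0.4]
opening: 0.0214
grip_force: 59.6
```

Call:
{"op": "drive_tool", "data": {
  "series": [
    {"x": 0,"y": 0,"z": 0.012,"roll": 0},
    {"x": 0,"y": 0,"z": 0.024,"roll": 0},
    {"x": 0,"y": 0,"z": 0.036,"roll": 0},
    {"x": 0,"y": 0,"z": 0.048,"roll": 0},
    {"x": 0,"y": 0,"z": 0.06,"roll": 0}
  ]
}}

```text
time: 11.63
ee_pos: [0.4763, -0.1586, 0.151]
tcp_rot: [-3.142, 0.0, -0.136]
force: [-1.0, -0.4, -0.8]
opening: 0.0214
grip_force: 59.6
```

Call:
{"op": "drive_tool", "data": {
  "series": [
    {"x": 0,"y": 0,"z": 0.012,"roll": 0},
    {"x": 0,"y": 0,"z": 0.024,"roll": 0},
    {"x": 0,"y": 0,"z": 0.036,"roll": 0},
    {"x": 0,"y": 0,"z": 0.048,"roll": 0},
    {"x": 0,"y": 0,"z": 0.06,"roll": 0}
  ]
}}

```text
time: 12.05
ee_pos: [0.4762, -0.1586, 0.145]
tcp_rot: [-3.142, 0.0, -0.136]
force: [0.8, 0.2, -2.0]
opening: 0.0212
grip_force: 59.6
```

Call:
{"op": "drive_tool", "data": {
  "series": [
    {"x": 0,"y": 0,"z": 0.006,"roll": 0},
    {"x": 0,"y": 0,"z": 0.012,"roll": 0},
    {"x": 0,"y": 0,"z": 0.018,"roll": 0},
    {"x": 0,"y": 0,"z": 0.024,"roll": 0},
    {"x": 0,"y": 0,"z": 0.03,"roll": 0}
  ]
}}

```text
time: 12.47
ee_pos: [0.4763, -0.1586, 0.1421]
tcp_rot: [-3.142, -0.0, -0.136]
force: [-0.5, 0.8, -1.4]
opening: 0.0214
grip_force: 59.6
```

Call:
{"op": "drive_tool", "data": {
  "series": [
    {"x": 0,"y": 0,"z": 0.004,"roll": 0},
    {"x": 0,"y": 0,"z": 0.008,"roll": 0},
    {"x": 0,"y": 0,"z": 0.012,"roll": 0},
    {"x": 0,"y": 0,"z": 0.012,"roll": 0}
  ]
}}

```text
time: 12.8
ee_pos: [0.4763, -0.1586, 0.1412]
tcp_rot: [-3.141, -0.0, -0.136]
force: [-0.4, 0.7, 2.9]
opening: 0.0212
grip_force: 60.0
```

Call:
{"op": "drive_tool", "data": {
  "series": [
    {"x": 0,"y": 0,"z": 0.004,"roll": 0},
    {"x": 0,"y": 0,"z": 0.004,"roll": 0},
    {"x": 0,"y": 0,"z": 0.004,"roll": 0}
  ]
}}

```text
time: 13.05
ee_pos: [0.4763, -0.1586, 0.1408]
tcp_rot: [-3.141, -0.0, -0.136]
force: [-1.0, 0.1, 3.4]
opening: 0.0211
grip_force: 60.1
```

Call:
{"op": "drive_tool", "data": {
  "series": [
    {"x": 0,"y": 0,"z": 0,"roll": 0},
    {"x": 0,"y": 0,"z": 0,"roll": 0},
    {"x": 0,"y": 0,"z": 0,"roll": 0},
    {"x": 0,"y": 0,"z": 0,"roll": 0},
    {"x": 0,"y": 0,"z": 0,"roll": 0}
  ],
  "gripper": 0.45
}}

```text
time: 13.47
ee_pos: [0.4763, -0.1586, 0.1404]
tcp_rot: [-3.142, 0.0, -0.136]
force: [0.6, -0.8, -0.4]
opening: 0.047
grip_force: 0.0
```

Call:
{"op": "drive_tool", "data": {
  "series": [
    {"x": 0,"y": 0,"z": -0.05,"roll": 0},
    {"x": 0,"y": 0,"z": -0.15,"roll": 0},
    {"x": 0,"y": 0,"z": -0.3,"roll": 0},
    {"x": 0,"y": 0,"z": -0.5,"roll": 0},
    {"x": 0,"y": 0,"z": -0.7,"roll": 0}
  ]
}}

```text
time: 13.88
ee_pos: [0.4761, -0.1586, 0.2119]
tcp_rot: [-3.142, 0.0, -0.136]
force: [-0.2, -1.1, 0.7]
opening: 0.0472
grip_force: 0.0
```

Call:
{"op": "drive_tool", "data": {
  "series": [
    {"x": 0,"y": 0,"z": -0.2,"roll": 0},
    {"x": 0,"y": 0,"z": -0.4,"roll": 0},
    {"x": 0,"y": 0,"z": -0.6,"roll": 0},
    {"x": 0,"y": 0,"z": -0.6,"roll": 0},
    {"x": 0,"y": 0,"z": -0.6,"roll": 0}
  ]
}}

```text
time: 14.3
ee_pos: [0.4766, -0.1588, 0.2722]
tcp_rot: [3.141, -0.004, -0.136]
force: [0.1, -0.1, 0.1]
opening: 0.0467
grip_force: 0.0
```

```bash
python3 - <<'E'
from h import *
S=snapshot("side")[:,:,::-1]
cv2.imwrite("pics/f1.png",cv2.resize(S[120:300,140:360],None,fx=3.3,fy=3.3,interpolation=cv2.INTER_CUBIC))
s=r.read_state();print(s['ee_pos'],s['opening'],s['force'],s['time'])
E
```

```text
[ 0.47601495 -0.15848857  0.27104056] 0.046766321220735964 [-0.61978872 -0.53742946 -0.22061525] 14.35
```

View pics/f1.png

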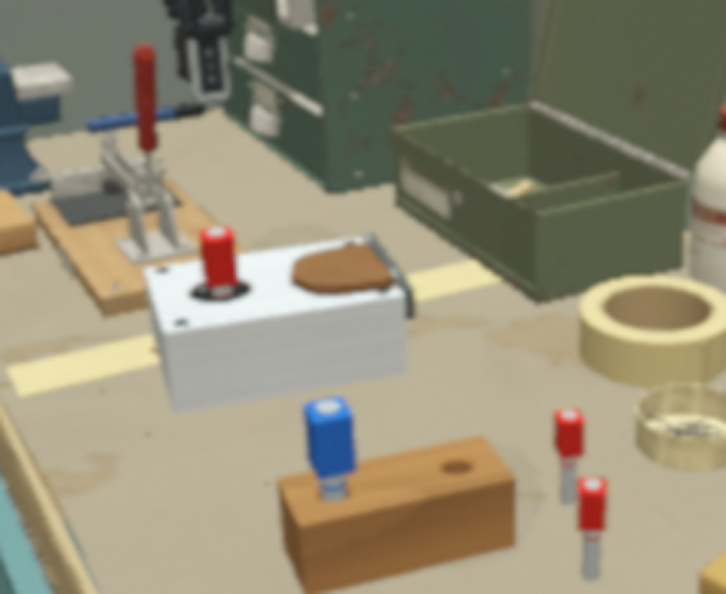

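The red pin stands upright and seated in the seal, with its head at crop (218,258) just above the jig top. The heel lift, blue pin, tin and tape are undisturbed, and the gripper is clear.

```bash
python3 -c "
from workcell import r
print(r.sign_off())"
```

```text
the job is handed in; nothing more can be done
None
```

The red stop pin stands upright at the bottom of the jig's socket hole, released with the gripper clear; the highest force I read while searching and seating it was about 8 N, and I handed the job in about 14 s into the run.

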